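Shut the film dispenser and park its slide cutter

TASK

The cling-film dispenser has just been reloaded: its lid is still open and the slide cutter stands part way along its rail, where it would snag the next sheet. Using only your fingertips, press the lid down gently until it is fully shut, then push the cutter along the rail by its upright grip, with the lid staying shut, until it meets the stop at the right-hand end as seen from the robot, and let go. Do not grip or lift anything, do not shove the dispenser along the worktop, and leave the cup, the flour shaker and the marker as they stand.

Things in the scene. Friction and masses are not known exactly. Their poses are not given: they have to be found in the camera images.
- wrap_dispenser: cling-film dispenser, a white trough 92 mm deep (x), 368 mm long (y) and 82 mm high when shut (without rail and cutter), with black end caps, about 1.5 kg, standing loose on four rubber feet. Origin at the centre of its underside; its x axis points to its back (away from the robot, turned up to 0.35 rad either way), y along its length to the robot's left, z up. The lid's hinge line runs along y at x = +43, z = 68 mm
- lid (a joint): angle of the white lid in rad: 0 fully shut, growing as its front edge rises; starts open by 0.6 to 1.1. The lid stays where it is left (stiff hinge, 1 to 4 N at the front edge shuts it). In the dispenser's frame, shut: flat top 350 mm long (y) at z = 80 mm from x = -33 to x = +29 mm, with ribs for the thumb in its middle, sloping down in front to x = -46, z = 63 mm
- lid_edge (a point): middle of the front edge of the lid's flat top, 76 mm in front of the hinge line and 12 mm above it when shut; moves with the lid
- cutter (a joint): position of the black slide cutter along its rail in m: 0 at the left-hand stop, 0.270 at the right-hand stop (it slides along the dispenser's -y); starts between 0.005 and 0.100. About 1.5 N moves it and it stays where it is left. The aluminium rail, 10 mm wide and 5 mm high, lies on the lid's flat top at x = -23 mm in the dispenser's frame when shut. The cutter's saddle is 26 mm (x) by 36 mm (y)
- cutter_grip (a point): centre of the top of the cutter's upright finger grip, a fin 22 mm wide across the rail (x), 16 mm thick along it (y), 23 mm high above the saddle; its top is 116 mm above the worktop with the lid shut; moves with cutter and lid
- steel_cup: small steel sauce cup, 68 mm across, 59 mm high, loose, standing in front of the dispenser; origin under its centre; bystander
- flour_shaker: steel flour shaker with a pierced top, 69 mm across, 102 mm high, loose, standing just beyond the right-hand end of the dispenser; origin under its centre; bystander
- marker: marker pen 135 mm long, 17 mm thick, loose, lying in front of the dispenser; bystander

How it is judged:
By the outcome, as a careful person would: the job done as asked, in the order asked, and still so for the second after the job is handed in, with the robot touching nothing.
It also fails if it takes over 45 s, if anything falls off the work surface, if the arm or the gripper's body presses on something with over 40 N, if the wrist force passes 120 N, or if a joint passes its speed limit or range.

ROBOT

A 6-joint arm with a two-finger parallel gripper is mounted at the origin on a cart in front of the work surface, level with it; the furniture and walls round the work are solid. World frame = base frame: x ahead of the robot, y to its left, z up, the work surface at z = 0. Lengths are in mm, angles in rad, forces in N, time in s.
With the tool pointing down it reaches from about 350 to 875 mm from the base axis. Payload 4.2 kg.
Tool frame: the origin (TCP) lies midway between the tips of the shut fingers; the grasp point (between the pads) lies 19 mm behind it (tcp_to_grasp is the distance from the TCP to the grasp point, in mm); z points along the fingers, y is the line along which they close (so a half turn about z gives the same grasp; the last joint's range is limited). The gripper opens to 85 mm and grips with 20 to 120 N. Pads are 22 mm wide; open, the fingers measure 114 mm over their backs; the gripper's body (76 mm by 85 mm) begins 54 mm behind the grasp point. The pads swing forward as they close: fully open they stand 13 mm farther back than shut.
Start: joints at [-1.056, 0.385, 0.008, 0, -1.194, -0.259], TCP at [158.154, -604.637, 200.812] pointing down, gripper open.
Joint ranges: [-3.14, 3.14], [-1.21, 2.06], [-1.07, 1.41], [-3.16, 2.05], [-2.99, -0.16], [-3.1, 3.1]. Speed limits (rad/s): [2.79, 2.79, 3.14, 3.14, 3.14, 3.14].

INTERFACE

Orientations are given as a unit quaternion [x, y, z, w].
In Python, from bench import read_state, get_image, job_done, tcp_to_grasp gives the robot as it stands.
- The arm moves only by the tool jog_arm, never from a script. Its argument "plan" is a list of rows, each a list of 3 entries, a list of its own where there are three numbers: the finger opening in mm, from 0 to 85.4, then the shift along the tool's x, y, z as a fraction of full scale, then the turn, a rotation vector about the tool's x, y, z as a fraction of full scale. A call has 1 to 10 rows; each row is the pose to reach, as a shift and turn from the pose commanded when the call began, along the tool's axes at that moment; what a row does not reach only later rows make up. Full scale, the value 1, is 0.1 m for a shift and 60 degrees for a turn. A row lasts 1/8 s, in which the tool goes at most 62.5 mm and 10.7 degrees, less where a joint would pass 70% of its speed; a pose out of reach is approached as far as the arm can. A call with a number of a shift or a turn outside -1 to 1 is refused whole. A call with a gripper value outside its range is refused whole. The fingers move at their own pace and stop on an object; the grip force is fixed at half the most. Time passes only in rows, so rows that repeat a pose let the fingers close. It gives the time, the measured TCP pose, the force, the opening and the grip force at its end, in the units of the state.
- read_state(): the state, without advancing time (a new reading comes with each control period).
- get_image(name): name is "side" or "top" or "wrist"; returns a dict with "img" (420x560x3 uint8, red, green, blue), "range_z" (420x560 float32, mm along the optical axis (not along the pixel's ray), 0 where there is no reading), "intrinsics" (3x3 intrinsics, pixels), "extrinsics" (4x4, takes a point from camera to world coordinates); the wrist camera has in their place "tool_from_camera" (4x4, takes a point from camera to tool coordinates, whose origin is the TCP and whose axes are the flange's). Camera axes: x right, y down, z forward; pixel columns grow to the right and rows downward; lengths in mm; the calibration is good to about 2 mm. The wrist camera is an equidistant fisheye: a pixel r from the principal point sees the ray r / f radians off the axis. A picture is of the moment at which its call begins: read the wrist's pose just before it.
- job_done(): hands the job in; it is judged then, once.
The state is a dict: "clock": time; "joints": joint angles; "joint_vel": joint speeds; "joint_efforts": joint torques, N m; "position": TCP position; "ee_rot": TCP orientation; "contact_force": force on the tool from outside, world axes, zero at the start; "wrist_torque": the same for the moment, N m; "gripper_width": finger opening in mm; "grasp_force": force on a finger pad.
Only numpy, scipy, OpenCV 4.12 (cv2) and the standard library are available. Lean on these libraries where they do the work, as an engineer would, in place of code of your own. Each camera call takes 0.05 s, during which the arm holds its last target. There are 200 camera calls.

## Working session

There is one attempt and no reset: what is moved stays moved. The work goes in short steps, Python scripts to look and compute and a tool call to move; the robot and the scene stay as the last step left them, time stands still between calls to the robot, and variables do not carry over. Pictures are saved under pics/ and viewed, at most 10 in all, crops included, and the job is handed in when it is done.

Besides the shell and the picture viewer there is one more tool, called after "Emit:" as name(argument=value, ...), one argument or row to a line, values as JSON. jog_arm: Moves the arm, as the interface text tells. Its arguments: {"type":"object","properties":{"plan":{"type":"array"}},"required":["plan"]}

```bash
mkdir -p pics
cat > h.py <<'E'
import numpy as np, cv2
from bench import read_state, get_image, job_done
from scipy.spatial.transform import Rotation as R
def cloud(d):
    K=d["intrinsics"];z=d["range_z"];v,u=np.indices(z.shape)
    p=np.stack([(u-K[0][2])/K[0][0]*z,(v-K[1][2])/K[1][1]*z,z],-1)
    E=np.array(d["extrinsics"]);w=p@E[:3,:3].T+E[:3,3];w[z<=0]=np.nan
    return w
E
python3 - <<'E'
from h import *
a=get_image("top");b=get_image("side")
np.savez("v0.npz",t=cloud(a),s=cloud(b),ti=a["img"],si=b["img"])
cv2.imwrite("pics/t0.png",a["img"][:,:,::-1]);cv2.imwrite("pics/s0.png",b["img"][:,:,::-1])
for d in(a,b):print(np.round(d["extrinsics"],2),d["intrinsics"])
s=read_state();print(s)
E
```

```text
[[-2.0000e-02 -9.8000e-01  1.8000e-01  3.5011e+02]
 [-1.0000e+00  3.0000e-02  3.0000e-02 -2.3780e+01]
 [-4.0000e-02 -1.8000e-01 -9.8000e-01  9.2183e+02]
 [ 0.0000e+00  0.0000e+00  0.0000e+00  1.0000e+00]] [[391.09859415   0.         277.93689619]
 [  0.         391.09859415 207.03670285]
 [  0.           0.           1.        ]]
[[-8.4000e-01 -2.9000e-01  4.7000e-01  8.6810e+01]
 [-5.5000e-01  4.3000e-01 -7.2000e-01  6.4972e+02]
 [ 1.0000e-02 -8.6000e-01 -5.2000e-01  5.6798e+02]
 [ 0.0000e+00  0.0000e+00  0.0000e+00  1.0000e+00]] [[483.53755256   0.         283.33834589]
 [  0.         483.53755256 211.6739078 ]
 [  0.           0.           1.        ]]
{'clock': 0.1, 'joints': array([-1.05638682e+00,  3.85484185e-01,  6.73266948e-03, -4.42236266e-04,
       -1.19402078e+00, -2.58591424e-01]), 'joint_vel': array([ 0.00151004, -0.00288017,  0.0021242 ,  0.00218816,  0.00087531,
        0.00040588]), 'joint_efforts': array([-5.84689697e-04, -3.93317878e+01,  1.88929081e+01,  4.19801965e+00,
       -2.58372602e-03,  2.09791246e-06]), 'position': array([ 158.00075027, -604.07571722,  199.81557203]), 'ee_rot': array([-1.27479589e-01,  9.91840681e-01,  9.92577689e-04, -1.82053376e-04]), 'contact_force': array([-0.28560993,  1.22666143, -0.4468691 ]), 'wrist_torque': array([-0.01503396,  0.02363354, -0.00514234]), 'grasp_force': 0.0, 'gripper_width': 85.26775532506097}
```

View pics/t0.png

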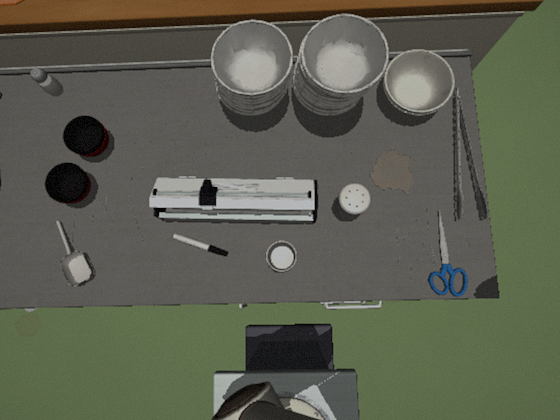

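View pics/s0.png

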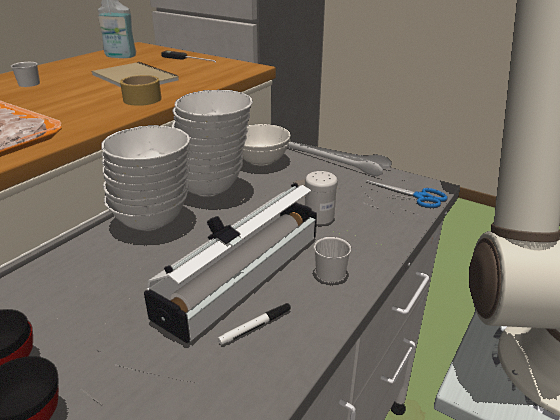

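The top view shows the dispenser at cols 150–316, rows 177–222, with the lid open. The cutter is at (207,192), the shaker at (354,198), the cup at (281,257) and the marker at (200,244). The side view confirms the lid is open with the fin upright on it.

Run:
```python
from h import *
d=np.load("v0.npz")
t=d["t"];s=d["s"];ti=d["ti"].astype(int);si=d["si"].astype(int)
def rep(n,p):
    print(n,len(p),np.round(np.nanpercentile(p,[1,50,99],axis=0)).tolist())
def box(c,u0,u1,v0,v1): return c[v0:v1,u0:u1].reshape(-1,3)
for n,b,zz in (("shaker",(335,375,178,220),60),("cup",(262,300,238,276),40),("marker",(165,235,228,262),6)):
    p=box(t,*b);p=p[p[:,2]>zz];rep(n,p)
p=box(t,0,60,100,140);rep("table",p)
# dispenser footprint from merged clouds
P=np.vstack([box(t,140,325,165,232),box(s,140,325,180,345)]);P=P[np.isfinite(P).all(1)]
P=P[(P[:,2]>12)&(P[:,0]>380)&(P[:,0]<640)]
T=box(t,140,322,165,232);T=T[np.isfinite(T).all(1)&(T[:,2]>12)]
r=cv2.minAreaRect(T[:,:2].astype(np.float32));print("rect",r);rep("disp",T)
# per-y profile of top cloud
for v in range(170,232,3):
    print(v,[tuple(np.round(t[v,u]).astype(int)) if np.isfinite(t[v,u]).all() else None for u in (170,240,300)])
# cutter: black in top, high z
m=(ti.max(-1)<60)&(t[...,2]>80);m[:,:190]=0;m[:,230:]=0;m[:170]=0;m[215:]=0
rep("cutter top",t[m])
m=(si.max(-1)<60)&(s[...,2]>80);m[:,:195]=0;m[:,250:]=0;m[:205]=0;m[255:]=0
rep("cutter side",s[m]); q=s[m]; print(np.round(q[np.argsort(-q[:,2])[:10]]).tolist())
# front panel (side view)
```

```text
shaker 854 [[486.0, -192.0, 63.0], [517.0, -158.0, 99.0], [551.0, -128.0, 103.0]]
cup 198 [[371.0, -31.0, 41.0], [409.0, 1.0, 56.0], [436.0, 32.0, 60.0]]
marker 351 [[412.0, 129.0, 7.0], [436.0, 190.0, 13.0], [461.0, 253.0, 18.0]]
table 2400 [[718.0, 561.0, -6.0], [771.0, 640.0, -2.0], [826.0, 719.0, 2.0]]
rect ((535.1572875976562, 99.12445068359375), (369.16748046875, 94.1018295288086), 87.46692657470703)
disp 6652 [[484.0, -80.0, 17.0], [523.0, 96.0, 104.0], [580.0, 277.0, 141.0]]
170 [(np.int64(625), np.int64(270), np.int64(-1)), (np.int64(619), np.int64(97), np.int64(-1)), (np.int64(614), np.int64(-50), np.int64(0))]
173 [(np.int64(617), np.int64(271), np.int64(-2)), (np.int64(610), np.int64(96), np.int64(2)), (np.int64(607), np.int64(-50), np.int64(-3))]
176 [(np.int64(609), np.int64(270), np.int64(-2)), (np.int64(604), np.int64(97), np.int64(-2)), (np.int64(599), np.int64(-50), np.int64(0))]
179 [(np.int64(578), np.int64(242), np.int64(85)), (np.int64(574), np.int64(86), np.int64(83)), (np.int64(573), np.int64(-48), np.int64(70))]
182 [(np.int64(569), np.int64(240), np.int64(92
[... 2083 characters left out ...]
, np.int64(-1))]
227 [(np.int64(483), np.int64(267), np.int64(-3)), (np.int64(478), np.int64(97), np.int64(-2)), (np.int64(474), np.int64(-46), np.int64(0))]
230 [(np.int64(476), np.int64(267), np.int64(-4)), (np.int64(471), np.int64(97), np.int64(0)), (np.int64(467), np.int64(-45), np.int64(-1))]
cutter top 351 [[511.0, 132.0, 119.0], [531.0, 147.0, 128.0], [559.0, 166.0, 148.0]]
cutter side 475 [[508.0, 133.0, 119.0], [530.0, 154.0, 130.0], [556.0, 167.0, 150.0]]
[[543.0, 145.0, 152.0], [541.0, 150.0, 151.0], [545.0, 149.0, 151.0], [542.0, 146.0, 151.0], [547.0, 148.0, 150.0], [543.0, 153.0, 150.0], [541.0, 148.0, 150.0], [548.0, 155.0, 149.0], [545.0, 146.0, 149.0], [541.0, 146.0, 149.0]]
```

Run:
```python
import cv2
a=cv2.imread("pics/t0.png")[160:235,135:385];b=cv2.imread("pics/s0.png")[170:350,130:350]
cv2.imwrite("pics/c0.png",cv2.resize(a,(750,225),interpolation=cv2.INTER_CUBIC));
```

```text
(no output)
```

View pics/c0.png

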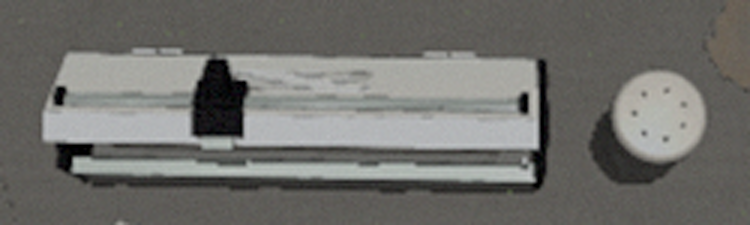

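Run:
```python
from h import *
d=np.load("v0.npz");t=d["t"];ti=d["ti"].astype(int)
w=t[165:230,140:325].reshape(-1,3)
def fit(n,m):
    p=w[m];f=np.polyfit(p[:,1],p[:,0],1)
    for _ in range(3):
        r=p[:,0]-np.polyval(f,p[:,1]);p=p[abs(r)<4];f=np.polyfit(p[:,1],p[:,0],1)
    print(n,len(p),"slope",f[0],"x at y=99",np.polyval(f,99),"y",p[:,1].min(),p[:,1].max(),"z",p[:,2].mean())
fit("rim",(w[:,2]>44)&(w[:,2]<62)&(w[:,0]<510))
fit("lidback",(w[:,2]>72)&(w[:,2]<86)&(w[:,0]>555))
fit("lidtop",(w[:,2]>98)&(w[:,2]<108)&(w[:,0]>520))
# lid plane fit, x 535..570, right of cutter
e=.04;c=np.array([535,99]);q=w.copy()
xd=(w[:,0]-c[0])*np.cos(e)-(w[:,1]-c[1])*np.sin(e);yd=(w[:,0]-c[0])*np.sin(e)+(w[:,1]-c[1])*np.cos(e)
m=(abs(yd)<160)&(abs(yd-50)>25)&(w[:,2]>75)
for a in range(-50,45,5):
    k=m&(xd>=a)&(xd<a+5);print(a+2.5,k.sum(),np.round(np.median(w[k,2]),1) if k.any() else "")
k=w[:,2]>10;print("yd range",np.percentile(yd[k],[.2,1,99,99.8]),"xd",np.percentile(xd[k],[.2,1,99,99.8]))
```

```text
rim 558 slope 0.04408166620535518 x at y=99 495.0059872821543 y -80.38992271680851 279.79927484108566 z 53.084455120795546
lidback 201 slope 0.04492138390436371 x at y=99 574.1411840986084 y -71.20598291936078 274.1504284363111 z 82.66365307908255
lidtop 411 slope 0.04379943796447934 x at y=99 547.8580050635472 y -73.8754057656645 274.3629940372205 z 102.78389872699601
-47.5 0 
-42.5 0 
-37.5 0 
-32.5 218 116.0
-27.5 326 117.0
-22.5 299 118.2
-17.5 322 119.6
-12.5 278 119.7
-7.5 306 118.8
-2.5 250 119.3
2.5 188 115.8
7.5 228 106.5
12.5 223 103.1
17.5 245 99.6
22.5 226 96.0
27.5 222 92.4
32.5 232 88.9
37.5 175 85.6
42.5 53 79.6
yd range [-182.33516936 -178.50303629  176.83140749  181.18447021] xd [-46.93739157 -46.14376359  43.06021639  45.88888807]
```

Emit:
jog_arm(
  plan=[
    [0,[-0.3,0.5,0],[0,0,0.14]],
    [0,[-0.6,1,0],[0,0,0.288]],
    [0,[-0.6,1,0],[0,0,0.288]],
  ],
)

```text
clock: 0.48
position: [191.0, -489.3, 200.8]
ee_rot: [0.022, 1.0, 0.001, -0.0]
contact_force: [0.4, -2.1, 0.5]
gripper_width: 32.3
grasp_force: 0.0
```

Emit:
jog_arm(
  plan=[
    [0,[-0.28,0.5,0],[0,0,0]],
    [0,[-0.57,1,0],[0,0,0]],
    [0,[-0.57,1,0],[0,0,0]],
  ],
)

```text
clock: 0.85
position: [254.0, -393.8, 201.1]
ee_rot: [0.02, 1.0, -0.0, 0.0]
contact_force: [0.2, -0.3, 0.1]
gripper_width: -0.1
grasp_force: 0.0
```

Emit:
jog_arm(
  plan=[
    [0,[-0.28,0.5,0],[0,0,0]],
    [0,[-0.57,1,0],[0,0,0]],
    [0,[-0.57,1,0],[0,0,0]],
  ],
)

```text
clock: 1.23
position: [315.7, -296.9, 201.0]
ee_rot: [0.02, 1.0, -0.0, 0.0]
contact_force: [-0.6, -0.9, 0.8]
gripper_width: -0.2
grasp_force: 0.0
```

Emit:
jog_arm(
  plan=[
    [0,[-0.28,0.5,0],[0,0,0]],
    [0,[-0.57,1,0],[0,0,0]],
    [0,[-0.57,1,0],[0,0,0]],
  ],
)

```text
clock: 1.6
position: [377.3, -200.0, 200.9]
ee_rot: [0.021, 1.0, -0.0, 0.0]
contact_force: [0.2, -0.5, 0.3]
gripper_width: -0.3
grasp_force: 0.0
```

Emit:
jog_arm(
  plan=[
    [0,[-0.28,0.5,0],[0,0,0]],
    [0,[-0.57,1,0],[0,0,0]],
    [0,[-0.57,1,0],[0,0,0]],
  ],
)

```text
clock: 1.98
position: [438.8, -103.1, 200.5]
ee_rot: [0.022, 1.0, -0.0, -0.0]
contact_force: [0.2, -1.2, -0.1]
gripper_width: 0.1
grasp_force: 0.0
```

Emit:
jog_arm(
  plan=[
    [0,[-0.28,0.5,0],[0,0,0]],
    [0,[-0.57,1,0],[0,0,0]],
    [0,[-0.57,1,0],[0,0,0]],
  ],
)

```text
clock: 2.35
position: [500.2, -6.2, 200.1]
ee_rot: [0.023, 1.0, -0.0, -0.0]
contact_force: [0.2, -0.6, -1.4]
gripper_width: 0.2
grasp_force: 0.0
```

Emit:
jog_arm(
  plan=[
    [0,[-0.26,0.45,0],[0,0,0]],
    [0,[-0.53,0.91,0],[0,0,0]],
    [0,[-0.53,0.91,0.4],[0,0,0]],
    [0,[-0.53,0.91,0.7],[0,0,0]],
    [0,[-0.53,0.91,0.8],[0,0,0]],
    [0,[-0.53,0.91,0.8],[0,0,0]],
  ],
)

```text
clock: 3.1
position: [555.7, 80.4, 120.8]
ee_rot: [0.024, 1.0, -0.0, -0.0]
contact_force: [1.0, -0.0, 0.5]
gripper_width: -0.4
grasp_force: 0.0
```

Run:
```python
from h import *
s=read_state();print(s["position"],s["contact_force"])
p=s["position"]-[535,99,0];e=.0442
print("dx",p[0]*np.cos(e)-p[1]*np.sin(e),"dy",p[0]*np.sin(e)+p[1]*np.cos(e))
b=get_image("side");im=b["img"][100:360,100:380,::-1]
cv2.imwrite("pics/s1.png",cv2.resize(im,(640,594),interpolation=cv2.INTER_CUBIC))
```

```text
[555.68906855  80.40519694 120.80149449] [ 0.99110847 -0.02689802  0.50693188]
dx 21.490485055859892 dy -17.662483132199032
```

View pics/s1.png

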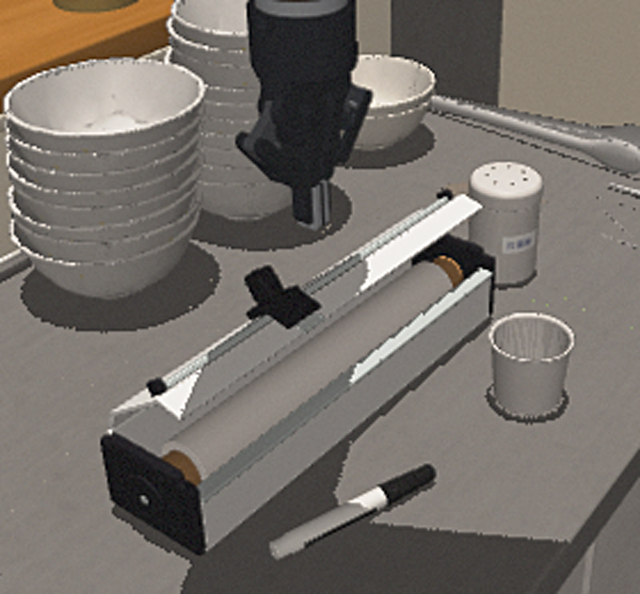

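The fingertip, at about (320,225), hangs just behind the rail and right of the cutter, above the open lid. I'll press along the lid's arc.

Emit:
jog_arm(
  plan=[
    [0,[0,0,0.1],[0,0,0]],
    [0,[0,0,0.16],[0,0,0]],
    [0,[0.03,0,0.2],[0,0,0]],
    [0,[0.06,0,0.24],[0,0,0]],
    [0,[0.06,0,0.24],[0,0,0]],
  ],
)

```text
clock: 3.78
position: [549.1, 82.5, 96.5]
ee_rot: [0.023, 1.0, -0.0, -0.0]
contact_force: [-0.2, -0.4, 0.4]
gripper_width: 0.0
grasp_force: 0.0
```

Emit:
jog_arm(
  plan=[
    [0,[0.02,0,0.03],[0,0,0]],
    [0,[0.03,0,0.06],[0,0,0]],
    [0,[0.05,0,0.09],[0,0,0]],
    [0,[0.06,0,0.11],[0,0,0]],
    [0,[0.07,0,0.13],[0,0,0]],
    [0,[0.07,0,0.13],[0,0,0]],
  ],
)

```text
clock: 4.53
position: [542.6, 82.8, 83.8]
ee_rot: [0.023, 1.0, 0.0, 0.0]
contact_force: [0.4, 0.1, 1.0]
gripper_width: 0.2
grasp_force: 0.3
```

Emit:
jog_arm(
  plan=[
    [0,[0.01,0,0.02],[0,0,0]],
    [0,[0.01,0,0.03],[0,0,0]],
    [0,[0.01,0,0.04],[0,0,0]],
    [0,[0.01,0,0.04],[0,0,0]],
  ],
)

```text
clock: 5.03
position: [541.6, 82.8, 79.7]
ee_rot: [0.023, 1.0, 0.0, -0.0]
contact_force: [0.3, -0.3, -0.2]
gripper_width: 0.3
grasp_force: 0.4
```

Run:
```python
from h import *
s=read_state();print(s["position"],s["contact_force"])
a=get_image("top");b=get_image("side");s=cloud(b);t=cloud(a)
im=b["img"][100:360,100:380,::-1]
cv2.imwrite("pics/s2.png",cv2.resize(im,(640,594),interpolation=cv2.INTER_CUBIC))
for n,c in(("t",t),("s",s)):
    w=c.reshape(-1,3);e=.0442
    xd=(w[:,0]-535)*np.cos(e)-(w[:,1]-99)*np.sin(e);yd=(w[:,0]-535)*np.sin(e)+(w[:,1]-99)*np.cos(e)
    for a in range(-47,45,8):
        k=(xd>=a)&(xd<a+8)&(w[:,2]>40)&(w[:,2]<120)
        r=[np.round(np.median(w[k&(yd>l)&(yd<h),2]),1) if (k&(yd>l)&(yd<h)).any() else None for l,h in((-160,-100),(80,120))]
        print(n,a+4,r)
```

```text
[541.61328515  82.83649874  79.66389009] [ 0.29574108 -0.27020563 -0.24792101]
t -43 [np.float64(53.2), np.float64(52.2)]
t -35 [np.float64(106.5), np.float64(105.2)]
t -27 [np.float64(110.6), np.float64(109.8)]
t -19 [np.float64(112.8), np.float64(112.7)]
t -11 [np.float64(113.2), np.float64(112.9)]
t -3 [np.float64(110.0), np.float64(108.8)]
t 5 [np.float64(100.8), np.float64(101.0)]
t 13 [np.float64(96.3), np.float64(96.9)]
t 21 [np.float64(92.3), np.float64(92.3)]
t 29 [np.float64(88.6), np.float64(88.1)]
t 37 [np.float64(83.5), None]
t 45 [np.float64(71.1), None]
s -43 [np.float64(53.0), np.float64(52.1)]
s -35 [np.float64(107.6), np.float64(106.8)]
s -27 [np.float64(111.9), np.float64(111.2)]
s -19 [np.float64(52.0), np.float64(50.8)]
s -11 [np.float64(59.7), np.float64(58.2)]
s -3 [np.float64(59.6), np.float64(59.4)]
s 5 [np.float64(59.9), np.float64(59.5)]
s 13 [np.float64(98.2), np.float64(97.8)]
s 21 [np.float64(94.3), np.float64(93.7)]
s 29 [np.float64(89.5), np.float64(89.9)]
s 37 [np.float64(87.0), np.float64(86.8)]
s 45 [None, None]
```

View pics/s2.png

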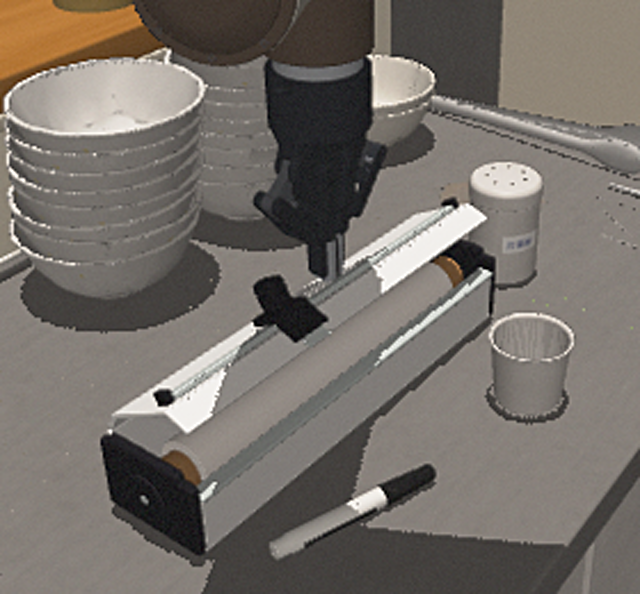

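The lid has only partly closed, to about 0.5 rad, and the fingertip at about (328,278) stands behind the rail. I'll measure where the tip really is.

Run:
```python
from h import *
s=read_state();e=.0442
print(s["position"],s["contact_force"],s["joints"],s["ee_rot"])
b=get_image("side");s=cloud(b);a=get_image("top");t=cloud(a)
for n,c in(("s",s),("t",t)):
    w=c.reshape(-1,3)
    xd=(w[:,0]-535)*np.cos(e)-(w[:,1]-99)*np.sin(e);yd=(w[:,0]-535)*np.sin(e)+(w[:,1]-99)*np.cos(e)
    for z in range(76,170,6):
        k=(w[:,2]>z)&(w[:,2]<z+6)&(abs(yd+15)<45)&(abs(xd-10)<60)
        if k.sum()>3: print(n,z,k.sum(),"x",np.round(np.percentile(xd[k],[2,50,98])),"y",np.round(np.percentile(yd[k],[2,50,98])))
# columns at yd -25..-5: image rows through finger
im=b["img"][:,:,::-1]
cv2.imwrite("pics/s3.png",cv2.resize(im[190:250,200:280],(800,600),interpolation=cv2.INTER_NEAREST))
for v in range(200,236,3): print(v,[np.round(s[v,u]).tolist() for u in (236,240,244,248)])
```

```text
[541.61231349  82.85584964  79.67295876] [-0.07493287 -0.36413331  0.80249507] [ 4.47723484e-01  3.75455387e-01 -3.44985025e-01 -7.02252229e-05
 -8.50449303e-01 -2.06429147e+00] [ 2.29069876e-02  9.99737599e-01  2.34727515e-06 -5.35841619e-05]
s 82 9 x [34. 35. 37.] y [-36. -23.  -7.]
s 88 21 x [21. 29. 32.] y [-50. -19.  -5.]
s 94 29 x [10. 16. 22.] y [-59. -18.  -2.]
s 100 34 x [-39. -37.  11.] y [-58. -24.  27.]
s 106 305 x [-39. -32. -12.] y [-57. -12.  26.]
s 112 358 x [-28. -16.  -1.] y [-59. -16.  22.]
s 118 45 x [-6. -0. 11.] y [-30. -11.  -3.]
s 124 45 x [-5. -0. 12.] y [-29. -10.  -2.]
s 130 49 x [-5. -0. 11.] y [-31.  -9.  -2.]
s 136 51 x [-5.  0. 12.] y [-31.  -8.  -3.]
s 142 40 x [-6. -2. 10.] y [-30. -11.  -4.]
s 148 26 x [-7. -3.  1.] y [-28. -13.  -1.]
s 154 69 x [-7. -5. 17.] y [-42. -13.  14.]
s 160 122 x [-7. -4. 15.] y [-50.  -9.  18.]
s 166 91 x [-7. -5. 16.] y [-57.  -8.  24.]
t 94 22 x [ 2.  9. 14.] y [-59. -47. -25.]
t 100 117 x [-39.  -1.   8.] y [-58. -33.  27.]
t 106 414 x [-38. -27.  -4.] y [-57. -13.  29.]
t 112 261 x [-27. -13.  -4.] y [-58. -16.  28.]
t
[... 601 characters left out ...]
29.0, 92.0, 137.0], [530.0, 79.0, 131.0]]
215 [[545.0, 95.0, 127.0], [536.0, 95.0, 130.0], [533.0, 87.0, 127.0], [529.0, 81.0, 126.0]]
218 [[546.0, 94.0, 121.0], [536.0, 96.0, 125.0], [532.0, 89.0, 122.0], [528.0, 83.0, 121.0]]
221 [[663.0, -48.0, -2.0], [543.0, 86.0, 111.0], [532.0, 89.0, 116.0], [530.0, 81.0, 113.0]]
224 [[568.0, 68.0, 86.0], [553.0, 74.0, 95.0], [530.0, 92.0, 113.0], [522.0, 92.0, 115.0]]
227 [[550.0, 90.0, 98.0], [529.0, 105.0, 114.0], [523.0, 102.0, 114.0], [516.0, 100.0, 116.0]]
230 [[528.0, 117.0, 114.0], [524.0, 112.0, 113.0], [516.0, 110.0, 115.0], [513.0, 104.0, 113.0]]
233 [[515.0, 133.0, 122.0], [518.0, 119.0, 113.0], [512.0, 115.0, 113.0], [507.0, 111.0, 113.0]]
```

View pics/s3.png

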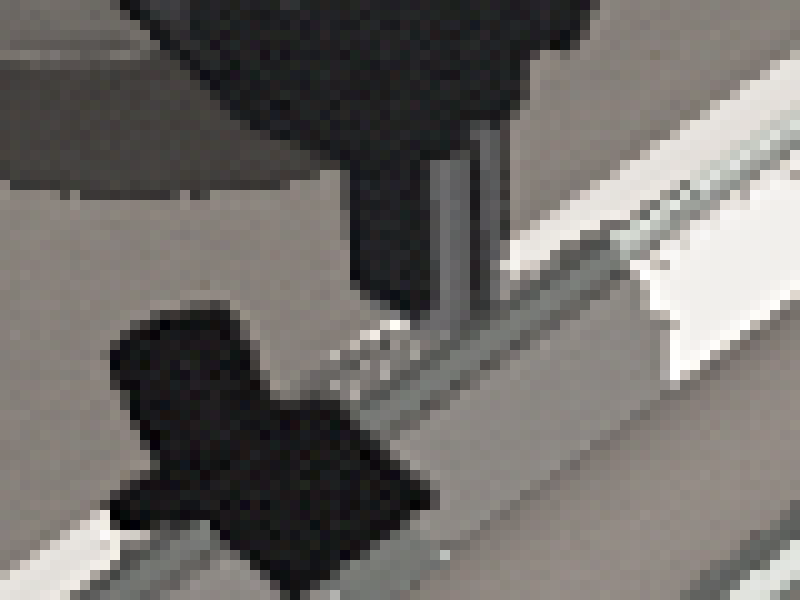

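The fingertip's flat bottom shows at about crop (430,322), just behind the rail. It looks higher than the reported TCP, so I'll check by projecting it.

Run:
```python
from h import *
import bench
print("t2g",bench.tcp_to_grasp)
b=get_image("side");E=np.linalg.inv(b["extrinsics"]);K=b["intrinsics"]
def pr(p):
    q=E[:3,:3]@p+E[:3,3];q=K@q;return np.round(q[:2]/q[2],1)
for z in (120.8,135,146,155): print("s1",z,pr(np.array([555.7,80.4,z])))
for z in (79.7,95,105,115): print("now",z,pr(np.array([541.6,82.8,z])))
# lid plane pixel heights at yd=-18, rows of depth along columns behind/under the finger
s=cloud(b)
for v in range(219,230): print(v,[np.round(s[v,u]).astype(int).tolist() for u in (238,240,242,244,246)])
c=get_image("wrist");cv2.imwrite("pics/w1.png",c["img"][:,:,::-1])
```

```text
t2g 18.700000000000003
s1 120.8 [236.3 212.8]
s1 135 [236.  205.9]
s1 146 [235.7 200.5]
s1 155 [235.5 196. ]
now 79.7 [242.7 235.2]
now 95 [242.4 228. ]
now 105 [242.2 223.3]
now 115 [241.9 218.5]
219 [[541, 94, 120], [536, 95, 122], [534, 92, 121], [532, 89, 121], [531, 85, 119]]
220 [[545, 89, 114], [538, 93, 119], [535, 91, 118], [533, 87, 117], [530, 86, 118]]
221 [[657, -47, 1], [542, 88, 112], [537, 88, 114], [533, 88, 116], [529, 87, 117]]
222 [[569, 61, 86], [562, 63, 90], [537, 89, 113], [533, 89, 114], [541, 72, 102]]
223 [[562, 69, 91], [554, 73, 96], [549, 73, 98], [532, 89, 112], [527, 90, 115]]
224 [[560, 72, 91], [555, 72, 93], [545, 80, 101], [529, 93, 113], [524, 95, 116]]
225 [[555, 78, 94], [551, 78, 96], [532, 96, 112], [526, 97, 115], [523, 96, 115]]
226 [[550, 85, 98], [544, 86, 100], [526, 102, 115], [524, 99, 114], [521, 98, 115]]
227 [[546, 90, 100], [528, 106, 114], [524, 106, 116], [522, 103, 116], [522, 97, 112]]
228 [[530, 109, 114], [524, 111, 117], [523, 107, 115], [522, 103, 113], [519, 101, 113]]
229 [[527, 113, 115], [523, 112, 116], [522, 109, 114], [520, 106, 113], [517, 104, 113]]
```

View pics/w1.png

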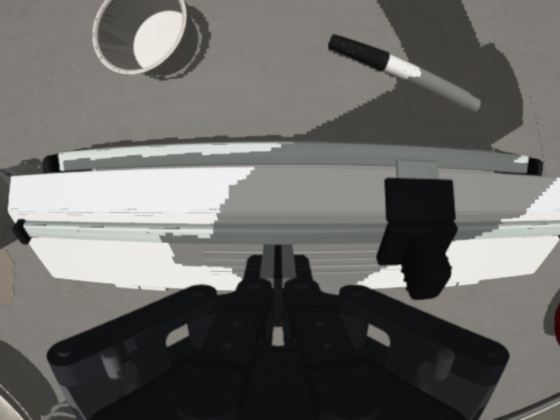

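Projection says the real tip is about 25 mm higher than the reported TCP (s1: 146 against 121; now about 105 against 80). The horizontal position agrees. The tip also sits close against the rail, so I'll lift, go back 11 mm and press again with that offset.

Emit:
jog_arm(
  plan=[
    [0,[0,0,-0.08],[0,0,0]],
    [0,[-0.11,0,-0.08],[0,0,0]],
    [0,[-0.11,0,0],[0,0,0]],
    [0,[-0.11,0,0.05],[0,0,0]],
    [0,[-0.08,0,0.09],[0,0,0]],
    [0,[-0.05,0,0.13],[0,0,0]],
    [0,[-0.03,0,0.16],[0,0,0]],
    [0,[-0.03,0,0.16],[0,0,0]],
  ],
)

```text
clock: 6.32
position: [544.2, 82.7, 63.6]
ee_rot: [0.023, 1.0, 0.0, -0.0]
contact_force: [-0.6, 0.7, -0.1]
gripper_width: -0.1
grasp_force: 0.0
```

Emit:
jog_arm(
  plan=[
    [0,[0.01,0,0.02],[0,0,0]],
    [0,[0.02,0,0.04],[0,0,0]],
    [0,[0.02,0,0.06],[0,0,0]],
    [0,[0.02,0,0.06],[0,0,0]],
  ],
)

```text
clock: 6.82
position: [542.5, 82.8, 57.5]
ee_rot: [0.023, 1.0, -0.0, -0.0]
contact_force: [-0.4, -0.5, -1.3]
gripper_width: -0.1
grasp_force: 0.0
```

```bash
cat >> h.py <<'E'
e=.0442
def D(w):
    return (w[...,0]-535)*np.cos(e)-(w[...,1]-99)*np.sin(e),(w[...,0]-535)*np.sin(e)+(w[...,1]-99)*np.cos(e)
def rep():
    s=read_state();p=s["position"];print("tcp",np.round(p,1),"disp",np.round(D(p),1),"F",np.round(s["contact_force"],1),s["clock"])
    a=get_image("top");b=get_image("side")
    for n,c in(("t",cloud(a)),("s",cloud(b))):
        xd,yd=D(c);z=c[...,2]
        for y0,y1 in((-160,-100),(80,120)):
            print(n,y0,[(x+3,round(float(np.median(z[k])),1)) for x in range(-45,40,6) for k in [(xd>x)&(xd<x+6)&(yd>y0)&(yd<y1)&(z>40)&(z<125)] if k.sum()>5])
        k=(z>20)&(abs(yd)<200)&(abs(xd)<60)&(z<75);print("ext x",np.percentile(xd[k],[1,99]).round(1),"y",np.percentile(yd[k],[1,99]).round(1))
        im=(a if n=="t" else b)["img"].max(-1)
        k=(im<60)&(xd>-45)&(xd<5)&(yd<145)&(yd>10)&(z>95);print("blk",k.sum(),np.percentile(yd[k],[2,50,98]).round(1) if k.any() else "",np.percentile(z[k],99).round(1) if k.any() else "")
    return a,b
E
python3 -c "from h import *; rep()"
```

```text
tcp [542.5  82.8  57.5] disp [  8.2 -15.8] F [-0.4 -0.5 -1.3] 6.825
t -160 [(-42, 81.9), (-36, 87.8), (-30, 91.6), (-24, 93.8), (-18, 94.9), (-12, 89.2), (-6, 87.8), (0, 86.7), (6, 85.7), (12, 84.9), (18, 83.5), (24, 82.4), (30, 81.4), (36, 76.3), (42, 72.0)]
t 80 [(-42, 80.8), (-36, 87.5), (-30, 91.1), (-24, 94.0), (-18, 95.4), (-12, 90.8), (-6, 87.4), (0, 87.1), (6, 85.3), (12, 84.5), (18, 83.1)]
ext x [-46.7  46.2] y [-184.   179.8]
blk 392 [13.1 47.8 98.8] 439.9
s -160 [(-42, 55.9), (-36, 88.0), (-30, 93.3), (-24, 93.8), (-18, 95.6), (-12, 92.6), (-6, 89.6), (0, 88.6), (6, 87.2), (12, 86.0), (18, 85.2), (24, 84.2), (30, 83.2), (42, 73.6)]
s 80 [(-42, 55.2), (-36, 86.9), (-30, 92.5), (-24, 93.4), (-18, 47.9), (-6, 89.2), (0, 88.2), (6, 87.1), (12, 86.3), (18, 85.1), (24, 84.2), (30, 82.8), (42, 73.9)]
ext x [-46.8  43.7] y [-177.1  186.1]
blk 1252 [10.7 22.9 66.1] 276.4
```

The lid is at about 0.17 rad and closing smoothly. I'll continue in small steps, watching the force.

Emit:
jog_arm(
  plan=[
    [0,[0.01,0,0.02],[0,0,0]],
    [0,[0.01,0,0.04],[0,0,0]],
    [0,[0.01,0,0.05],[0,0,0]],
    [0,[0.01,0,0.06],[0,0,0]],
    [0,[0.01,0,0.06],[0,0,0]],
  ],
)

```text
clock: 7.55
position: [541.6, 82.8, 51.6]
ee_rot: [0.023, 1.0, -0.0, -0.0]
contact_force: [-0.4, -0.4, -0.5]
gripper_width: -0.1
grasp_force: 0.0
```

Emit:
jog_arm(
  plan=[
    [0,[0,0,0.01],[0,0,0]],
    [0,[0,0,0.02],[0,0,0]],
    [0,[0,0,0.02],[0,0,0]],
  ],
)

```text
clock: 7.92
position: [541.7, 82.9, 49.7]
ee_rot: [0.023, 1.0, 0.0, 0.0]
contact_force: [-0.3, -0.3, -0.0]
gripper_width: 0.3
grasp_force: 0.0
```

```bash
python3 -c "from h import *; rep()"
```

```text
tcp [541.7  82.9  49.7] disp [  7.4 -15.8] F [-0.3 -0.3 -0. ] 7.925
t -160 [(-42, 69.4), (-36, 76.4), (-30, 79.2), (-24, 84.0), (-18, 83.0), (-12, 79.3), (-6, 78.9), (0, 78.9), (6, 79.1), (12, 79.2), (18, 79.2), (24, 78.7), (30, 78.5), (36, 75.2), (42, 71.0)]
t 80 [(-42, 68.7), (-36, 76.3), (-30, 78.9), (-24, 83.5), (-18, 82.2), (-12, 79.5), (-6, 78.9), (0, 78.5), (6, 78.5), (12, 78.3)]
ext x [-49.2  45.4] y [-181.6  180.1]
blk 215 [11.7 50.2 98.1] 433.1
s -160 [(-42, 67.3), (-36, 77.8), (-30, 81.4), (-24, 85.7), (-18, 85.4), (-12, 80.8), (-6, 80.7), (0, 80.7), (6, 80.7), (12, 80.8), (18, 80.7), (24, 80.8), (30, 80.2), (36, 76.0), (42, 73.2)]
s 80 [(-42, 55.7), (-36, 76.7), (-30, 80.7), (-24, 84.7), (-18, 85.3), (-12, 80.4), (-6, 80.5), (0, 80.6), (6, 80.3), (12, 80.5), (18, 80.6), (24, 80.4), (30, 80.2), (36, 76.9), (42, 73.3)]
ext x [-48.1  43.9] y [-174.2  186.2]
blk 1018 [10.5 19.5 57.1] 284.9
```

Emit:
jog_arm(
  plan=[
    [0,[0,0,0.005],[0,0,0]],
    [0,[0,0,0.01],[0,0,0]],
    [0,[0,0,0.01],[0,0,0]],
  ],
)

```text
clock: 8.4
position: [541.9, 82.9, 49.6]
ee_rot: [0.023, 1.0, 0.0, 0.0]
contact_force: [-1.0, 0.5, 5.1]
gripper_width: -0.2
grasp_force: 2.5
```

Emit:
jog_arm(
  plan=[
    [0,[0,0,0.01],[0,0,0]],
    [0,[0,0,0.01],[0,0,0]],
  ],
)

```text
clock: 8.65
position: [542.0, 82.9, 49.5]
ee_rot: [0.023, 1.0, -0.0, 0.001]
contact_force: [-3.0, -0.1, 10.3]
gripper_width: -0.1
grasp_force: 5.1
```

Emit:
jog_arm(
  plan=[
    [0,[0,0,-0.1],[0,0,0]],
    [0,[0,0,-0.5],[0,0,0]],
    [0,[0,0.3,-0.8],[0,0,0]],
    [0,[0,0.6,-0.8],[0,0,0]],
    [0,[0.2,0.95,-0.8],[0,0,0]],
    [0,[0.3,0.98,-0.8],[0,0,0]],
    [0,[0.3,0.98,-0.8],[0,0,0]],
  ],
)

```text
clock: 9.52
position: [515.6, 182.0, 127.9]
ee_rot: [0.022, 1.0, -0.0, -0.0]
contact_force: [0.1, -1.1, 0.8]
gripper_width: 0.0
grasp_force: 0.0
```

Run:
```python
from h import *
a,b=rep()
im=b["img"][130:350,130:400,::-1];cv2.imwrite("pics/s4.png",cv2.resize(im,(720,587),interpolation=cv2.INTER_CUBIC))
for n,d in(("t",a),("s",b)):
    c=cloud(d);xd,yd=D(c);z=c[...,2]
    for lo,hi in((86,95),(96,110),(111,120)):
        k=(d["img"].max(-1)<70)&(xd>-42)&(xd<0)&(abs(yd-50)<60)&(z>lo)&(z<hi)
        print(n,lo,k.sum(),np.percentile(xd[k],[3,50,97]).round(1),np.percentile(yd[k],[3,50,97]).round(1))
```

```text
tcp [515.6 182.  127.9] disp [-23.1  82.1] F [ 0.1 -1.1  0.8] 9.525
t -160 [(-42, 69.6), (-36, 76.3), (-30, 78.7), (-24, 83.7), (-18, 82.9), (-12, 78.8), (-6, 79.4), (0, 79.3), (6, 79.1), (12, 79.3), (18, 78.7), (24, 78.8), (30, 78.8), (36, 74.9), (42, 71.7)]
t 80 [(-42, 68.9), (-36, 75.9), (-30, 78.9), (-24, 84.0), (-18, 82.3), (-12, 79.0), (30, 78.1), (36, 74.3), (42, 71.0)]
ext x [-48.9  45.5] y [-181.3  182.1]
blk 1995 [27.7 44.4 78.3] 509.9
s -160 [(-42, 66.5), (-36, 77.6), (-30, 81.0), (-24, 85.2), (-18, 85.2), (-12, 80.9), (-6, 80.6), (0, 80.5), (6, 80.7), (12, 80.5), (18, 80.8), (24, 80.7), (30, 80.1), (36, 76.7), (42, 73.6)]
s 80 [(-42, 57.1), (-36, 76.9), (-30, 80.6), (-24, 85.2), (-18, 85.2), (-12, 80.7), (-6, 80.5), (0, 80.3), (6, 80.4), (12, 80.5), (18, 80.4), (24, 80.4), (30, 80.1), (36, 76.6), (42, 73.2)]
ext x [-48.3  43.9] y [-173.8  186.1]
blk 3560 [ 31.9  98.7 138.7] 332.5
t 86 111 [-36.9 -26.7 -10.9] [33.2 42.  67.8]
t 96 24 [-33.9 -27.7 -14.6] [42.2 43.4 59.8]
t 111 66 [-32.6 -22.4 -13.4] [43.9 50.  56.7]
s 86 184 [-37.7 -32.1 -12.3] [34.4 57.7 67.3]
s 96 93 [-34.1 -29.2 -14.7] [44.7 56.1 58.3]
s 111 79 [-33.6 -25.  -15.1] [45.2 52.6 57.4]
```

View pics/s4.png

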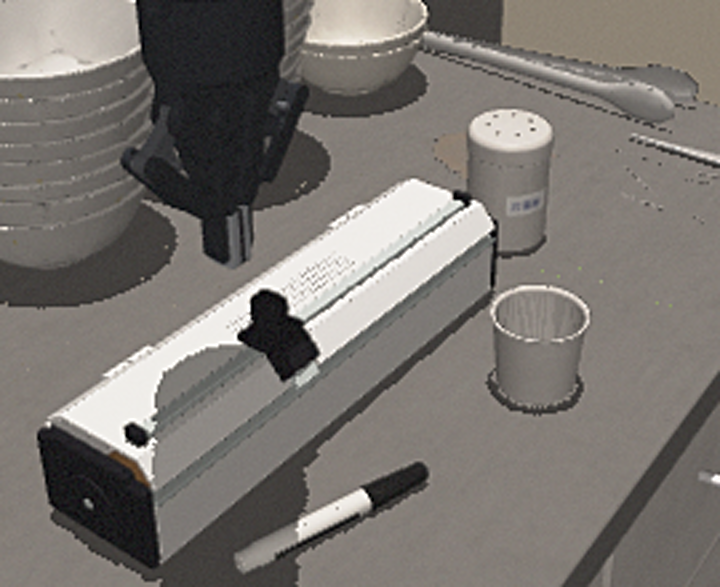

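The lid lies flat at z≈80 along its whole length. The fin stands at yd 43–58 and the finger is left of it with about a 9 mm gap. I'll descend to a tip height of about 101 and push.

Emit:
jog_arm(
  plan=[
    [0,[0,0,0.3],[0,0,0]],
    [0,[0,0,0.5],[0,0,0]],
    [0,[0,0,0.57],[0,0,0]],
    [0,[0,0,0.57],[0,0,0]],
  ],
)

```text
clock: 10.12
position: [516.5, 181.6, 70.7]
ee_rot: [0.023, 1.0, -0.0, -0.0]
contact_force: [0.2, -0.2, 0.7]
gripper_width: 0.1
grasp_force: 0.0
```

Emit:
jog_arm(
  plan=[
    [0,[0,-0.05,0],[0,0,0]],
    [0,[0,-0.1,0],[0,0,0]],
    [0,[0,-0.15,0],[0,0,0]],
    [0,[0,-0.2,0],[0,0,0]],
    [0,[0,-0.2,0],[0,0,0]],
  ],
)

```text
clock: 10.75
position: [515.3, 161.7, 71.0]
ee_rot: [0.023, 1.0, -0.0, 0.0]
contact_force: [-0.7, 0.2, -0.3]
gripper_width: -0.0
grasp_force: 0.1
```

Run:
```python
from h import *
a,b=rep()
im=b["img"][130:350,130:400,::-1];cv2.imwrite("pics/s5.png",cv2.resize(im,(720,587),interpolation=cv2.INTER_CUBIC))
```

```text
tcp [515.3 161.7  71. ] disp [-22.5  61.8] F [-0.7  0.2 -0.3] 10.75
t -160 [(-42, 69.4), (-36, 75.9), (-30, 78.9), (-24, 84.1), (-18, 82.1), (-12, 79.1), (-6, 78.8), (0, 79.0), (6, 79.0), (12, 79.0), (18, 79.1), (24, 79.2), (30, 78.5), (36, 74.9), (42, 71.8)]
t 80 [(-42, 69.2), (-36, 75.7), (-30, 79.3)]
ext x [-48.7  45.2] y [-181.3  182.5]
blk 1201 [16.  24.2 50.7] 453.1
s -160 [(-42, 67.8), (-36, 77.7), (-30, 81.1), (-24, 85.4), (-18, 85.3), (-12, 80.8), (-6, 80.7), (0, 80.5), (6, 80.7), (12, 80.5), (18, 80.8), (24, 80.4), (30, 80.4), (36, 76.8), (42, 73.5)]
s 80 [(-42, 55.9), (-36, 76.8), (-30, 80.8), (-24, 84.9), (-18, 85.2), (-12, 80.4), (-6, 80.4), (0, 80.4), (6, 80.7), (12, 80.3), (18, 80.6), (24, 80.6), (30, 80.0), (36, 77.0), (42, 73.1)]
ext x [-48.2  43.9] y [-173.6  186.1]
blk 2694 [ 15.1  79.1 118.9] 274.8
```

View pics/s5.png

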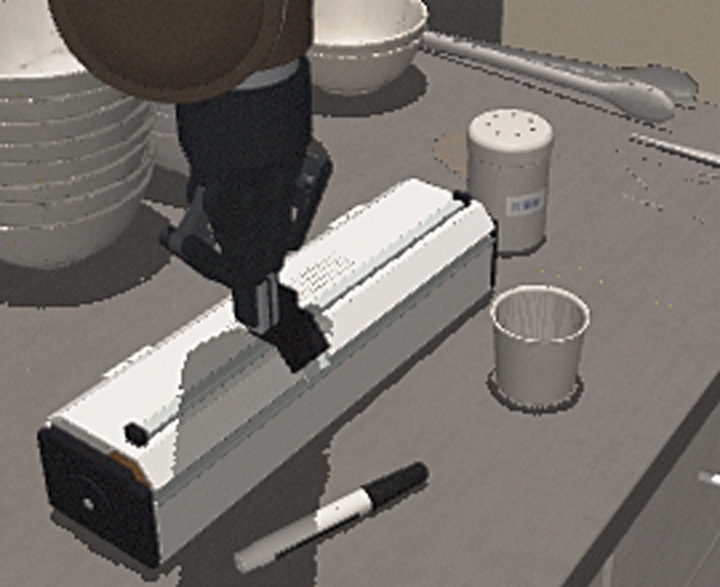

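The finger stands over the saddle against the fin, and the cutter has begun to slide. The dispenser hasn't moved, so I'll keep pushing.

Emit:
jog_arm(
  plan=[
    [0,[0,-0.08,0],[0,0,0]],
    [0,[0,-0.18,0],[0,0,0]],
    [0,[0,-0.28,0],[0,0,0]],
    [0,[0,-0.38,0],[0,0,0]],
    [0,[0,-0.48,0],[0,0,0]],
    [0,[0,-0.58,0],[0,0,0]],
    [0,[0,-0.68,0],[0,0,0]],
    [0,[0,-0.78,0],[0,0,0]],
    [0,[0,-0.88,0],[0,0,0]],
    [0,[0,-0.98,0],[0,0,0]],
  ],
)

```text
clock: 12.1
position: [510.6, 63.5, 70.8]
ee_rot: [0.023, 1.0, -0.0, -0.0]
contact_force: [0.2, 1.4, -1.4]
gripper_width: 0.2
grasp_force: 0.8
```

Emit:
jog_arm(
  plan=[
    [0,[0,-0.1,0],[0,0,0]],
    [0,[0,-0.2,0],[0,0,0]],
    [0,[0,-0.3,0],[0,0,0]],
    [0,[0,-0.4,0],[0,0,0]],
    [0,[0,-0.5,0],[0,0,0]],
    [0,[0,-0.57,0],[0,0,0]],
    [0,[0,-0.62,0],[0,0,0]],
    [0,[0,-0.62,0],[0,0,0]],
  ],
)

```text
clock: 13.1
position: [508.2, 1.8, 71.1]
ee_rot: [0.023, 1.0, -0.0, 0.0]
contact_force: [0.7, -0.1, 0.4]
gripper_width: 0.2
grasp_force: 0.0
```

```bash
cat >> h.py <<'E'
def cut(a,b,y0):
    for n,d in(("t",a),("s",b)):
        c=cloud(d);xd,yd=D(c);z=c[...,2]
        for lo,hi in((88,95),(111,120)):
            k=(d["img"].max(-1)<70)&(xd>-42)&(xd<0)&(abs(yd-y0)<32)&(z>lo)&(z<hi)
            if k.any():print(n,lo,k.sum(),np.percentile(yd[k],[3,50,97]).round(1))
E
python3 -c "
from h import *
a,b=rep();cut(a,b,-125)"
```

```text
tcp [508.2   1.8  71.1] disp [-22.4 -98.2] F [ 0.7 -0.1  0.4] 13.1
t -160 [(-42, 78.9), (-36, 85.6), (-30, 84.7), (-24, 84.6), (-18, 82.8), (18, 79.4), (24, 78.7), (30, 78.5), (36, 75.4), (42, 71.2)]
t 80 []
ext x [-51.5  42.1] y [-183.9   52.6]
blk 43 [10.4 16.  21.5] 439.1
s -160 [(-42, 70.3), (-36, 88.8), (-30, 94.2), (-24, 89.0), (-18, 88.0), (-12, 81.0), (-6, 80.8), (0, 80.4), (6, 80.5), (12, 80.2), (18, 80.4), (24, 80.5), (30, 80.1), (36, 75.3), (42, 73.6)]
s 80 [(-42, 56.0), (-36, 76.6), (-30, 80.4), (-24, 85.1), (-18, 85.2), (-12, 80.4), (-6, 80.7), (0, 80.6), (6, 80.6), (12, 80.4), (18, 80.4), (24, 80.6), (30, 80.1), (36, 76.8), (42, 73.4)]
ext x [-47.8  44. ] y [-174.2  186.2]
blk 0  
t 88 41 [-136.6 -130.1 -104.7]
t 111 10 [-127.4 -121.7 -116. ]
s 88 95 [-136.4 -111.7 -103.2]
s 111 39 [-124.8 -116.1  -97. ]
```

Emit:
jog_arm(
  plan=[
    [0,[0,-0.04,0],[0,0,0]],
    [0,[0,-0.08,0],[0,0,0]],
    [0,[0,-0.11,0],[0,0,0]],
    [0,[0,-0.12,0],[0,0,0]],
    [0,[0,-0.12,0],[0,0,0]],
  ],
)

```text
clock: 13.82
position: [507.4, -9.8, 70.9]
ee_rot: [0.023, 1.0, -0.0, 0.0]
contact_force: [0.1, 0.3, 0.6]
gripper_width: 0.2
grasp_force: 0.4
```

Emit:
jog_arm(
  plan=[
    [0,[0,-0.01,0],[0,0,0]],
    [0,[0,-0.02,0],[0,0,0]],
    [0,[0,-0.02,0],[0,0,0]],
  ],
)

```text
clock: 14.2
position: [507.3, -11.7, 70.8]
ee_rot: [0.023, 1.0, -0.0, 0.0]
contact_force: [0.2, 1.1, 1.1]
gripper_width: -0.1
grasp_force: 0.6
```

Emit:
jog_arm(
  plan=[
    [0,[0,-0.01,0],[0,0,0]],
    [0,[0,-0.01,0],[0,0,0]],
  ],
)

```text
clock: 14.45
position: [507.3, -12.5, 70.8]
ee_rot: [0.023, 1.0, 0.0, 0.0]
contact_force: [-0.1, 2.5, 1.6]
gripper_width: -0.1
grasp_force: 1.3
```

Emit:
jog_arm(
  plan=[
    [0,[0,-0.01,0],[0,0,0]],
    [0,[0,-0.01,0],[0,0,0]],
  ],
)

```text
clock: 14.7
position: [507.4, -12.7, 70.8]
ee_rot: [0.023, 1.0, 0.001, 0.0]
contact_force: [-0.8, 5.6, 1.6]
gripper_width: -0.1
grasp_force: 3.2
```

The finger stopped moving and the force rose to 5.6 N, so the cutter is at the stop. I'll back off and lift.

Emit:
jog_arm(
  plan=[
    [0,[0,0.06,0],[0,0,0]],
    [0,[0,0.15,0],[0,0,0]],
    [0,[0,0.15,-0.3],[0,0,0]],
    [0,[0,0.15,-0.8],[0,0,0]],
    [0,[0.3,0.8,-1],[0,0,0]],
    [0,[0.5,1,-1],[0,0,0]],
    [0,[0.5,1,-1],[0,0,0]],
    [0,[0.5,1,-1],[0,0,0]],
  ],
)

```text
clock: 15.7
position: [461.6, 88.4, 170.7]
ee_rot: [0.023, 1.0, -0.0, -0.0]
contact_force: [-0.4, 0.7, -0.0]
gripper_width: -0.1
grasp_force: 0.0
```

Run:
```python
from h import *
a,b=rep();cut(a,b,-135)
t=cloud(a)
for n,(u0,u1,v0,v1),zz in (("shaker",(335,375,178,220),60),("cup",(262,300,238,276),40),("marker",(165,235,228,262),6)):
    p=t[v0:v1,u0:u1].reshape(-1,3);p=p[p[:,2]>zz];print(n,len(p),np.round(np.percentile(p,[1,50,99],axis=0)).tolist())
im=b["img"][130:350,130:400,::-1];cv2.imwrite("pics/s6.png",cv2.resize(im,(720,587),interpolation=cv2.INTER_CUBIC))
```

```text
tcp [461.6  88.4 170.7] disp [-72.8 -13.8] F [-0.4  0.7 -0. ] 15.7
t -160 [(-42, 78.0), (-36, 84.6), (-30, 91.5), (-24, 92.2), (-18, 91.5), (-12, 82.2), (-6, 79.1), (0, 79.2), (6, 78.8), (12, 79.2), (18, 79.1), (24, 78.8), (30, 78.6), (36, 74.9), (42, 70.8)]
t 80 []
ext x [-52.1  46. ] y [-184.    1.]
blk 0  
s -160 [(-42, 70.8), (-36, 88.7), (-30, 93.1), (-24, 94.1), (-18, 101.0), (-12, 89.6), (-6, 80.4), (0, 80.8), (6, 80.6), (12, 81.0), (18, 80.6), (24, 80.7), (30, 79.9), (36, 75.9), (42, 73.4)]
s 80 [(-42, 65.3), (-36, 76.5), (-30, 80.9), (-24, 84.7), (-18, 85.2), (-12, 80.4), (-6, 80.6), (0, 80.5), (6, 80.4), (12, 80.4), (18, 80.6), (24, 80.5), (30, 80.2), (36, 76.5), (42, 73.6)]
ext x [-47.8  43.8] y [-173.4  186.1]
blk 4 [11.6 12.8 13.1] 404.3
t 88 110 [-164.5 -142.8 -117.1]
t 111 73 [-140.5 -134.  -125.8]
s 88 127 [-163.3 -126.4 -116.8]
s 111 59 [-138.6 -131.2 -125.6]
shaker 858 [[486.0, -192.0, 63.0], [517.0, -158.0, 98.0], [551.0, -128.0, 102.0]]
cup 201 [[371.0, -31.0, 40.0], [409.0, 2.0, 56.0], [436.0, 33.0, 61.0]]
marker 553 [[402.0, 72.0, 7.0], [426.0, 156.0, 15.0], [461.0, 252.0, 512.0]]
```

View pics/s6.png

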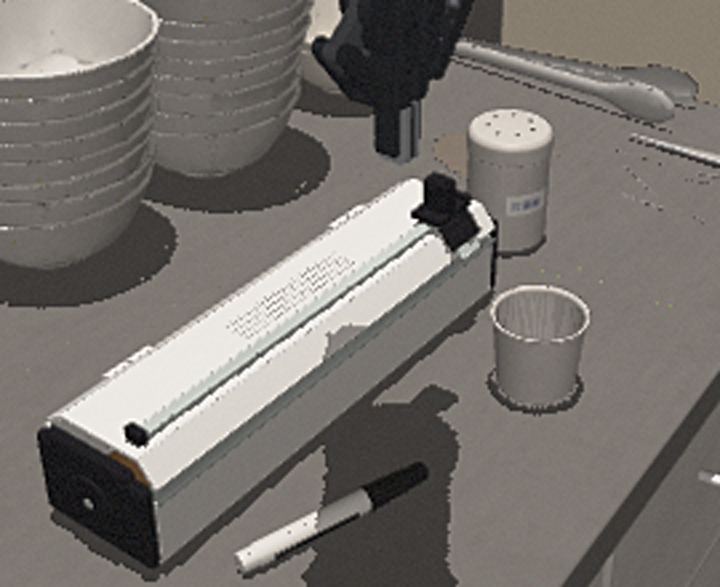

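The lid lies flat and shut. The cutter, at about (445,210), is against the right-hand stop. The dispenser, cup, shaker and marker haven't moved, and the arm is clear.

```bash
python3 -c "
from bench import job_done
print(job_done())"
```

```text
the job is handed in; nothing more can be done
None
```

The lid is shut and the cutter is against the right-hand stop; the dispenser and the bystanders look unmoved in the final images, and the job was handed in at about 16 s with the arm clear.

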